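# Right the glue bottle on its carry tray and hold the tray level in the air

### The job

The glue bottle has fallen over on the wooden carry tray: stand it up on its base on the tray, let go of it, then take the tray by its handle, lift it about 10 cm off the bench and finish while holding it there, steady and level. The bottle, the jar and the sanding block must all still be on the tray at the end, bottle and jar upright; do not let the jar fall over on the way, and do not disturb the drill, the bar clamp or the tape measure on the bench beside it.

Things in the scene. Friction and masses are not known exactly. Their poses are not given: they have to be found in the camera images.
- tray: Loose wooden carry tray, 450 g. Board 310 mm (x) by 320 mm (y), 8 mm thick, with a lip round the edge 8 mm wide, 4 mm above the board. Origin: centre of the underside (on the bench, z = 0), z up; floor at z = +8 mm. A handle along y stands over the middle (x = 0). The bays beside it (x about -108 and +108 mm) carry the bottle and the jar, either way round.
- tray_handle (a point): Middle of the tray's wooden handle bar, 149 mm above the tray's underside, axes as the tray's. Bar 18 mm wide (tray x), 26 mm high, clear for 230 mm along tray y, nothing close below; posts (40 mm in x, 16 mm in y, up to z = 162 mm of the tray) at tray y = +-125 mm. To be gripped from above across its 18 mm.
- bottle: White rigid glue bottle, 150-240 g, centre of mass 46 mm up. Body 50 x 50 mm square, z 0 to 88 mm; round shoulder to z 98; grey cap (radius 12 mm) to z 112. Origin: centre of base, z along the axis to the cap. Starts lying on a flat side on the tray floor within 0.15 rad of tray y, cap to tray +y, axis 33 mm above the tray's underside; upright, its origin is 8 mm above it.
- jar: Loose clear screw-top jar, 64 mm across and 75 mm high with a steel lid, about 190 g, standing on the tray in the bay that the bottle is not in. Origin: centre of its base, z up.
- block: Loose cork sanding block 44 x 90 x 24 mm, about 50 g, lying on the tray floor under the handle. Origin: centre of its underside.
- drill: Yellow and black cordless drill standing on its battery, 210 mm tall, to the right of the tray. Origin: centre of its foot. Leave alone.
- clamp: Bar clamp lying flat on the bench to the left of the tray, 300 mm long. Origin: under the middle of its bar. Leave alone.
- tape: Grey tape measure, 70 x 34 x 66 mm, standing on the bench to the near right of the tray. Origin: centre of its underside. Leave alone.
There are look-alikes about, which are no part of the job. What is meant by the jar is not turquoise, and is the smaller of those in its own colour.

How it is judged:
On the way:
1. the bottle stands upright on the tray, let go, with the tray still on the bench (angle between bottle's own z axis and vertical below 0.1 rad and z of bottle in the frame of tray between 0.003 and 0.014 m and x of bottle in the frame of tray between -0.15 and 0.15 m and y of bottle in the frame of tray between -0.155 and 0.155 m and linear speed of bottle below 0.03 m/s and contact force between bottle and tray above 0.5 N and contact force between bottle and the arm below 0.1 N and contact force between bottle and the fingers below 0.1 N and height (world z) of tray below 0.015 m and angle between tray's own z axis and vertical below 0.05 rad), for 0.3 s.
At the end, for the whole second after the job is handed in: Fingers hold the tray by its handle, underside 60-160 mm above the bench, tilt under 0.12 rad, under 30 mm/s and 0.12 rad/s, touching no tool on the bench; bottle and jar stand on the tray within 0.2 rad of upright, sanding block on the tray (height (world z) of tray between 0.06 and 0.16 m and angle between tray's own z axis and vertical below 0.12 rad and linear speed of tray below 0.03 m/s and angular speed of tray below 0.12 rad/s and contact force between tray and the fingers above 3 N and distance between the grasp point and tray_handle below 0.125 m and contact force between tray and drill below 0.1 N and contact force between tray and clamp below 0.1 N and contact force between tray and tape below 0.1 N and z of bottle in the frame of tray between 0.002 and 0.018 m and x of bottle in the frame of tray between -0.15 and 0.15 m and y of bottle in the frame of tray between -0.155 and 0.155 m and angle between each of bottle, jar's own z axis and vertical below 0.2 rad and z of jar in the frame of tray between 0.002 and 0.018 m and x of jar in the frame of tray between -0.15 and 0.15 m and y of jar in the frame of tray between -0.155 and 0.155 m and z of block in the frame of tray between 0 and 0.04 m and x of block in the frame of tray between -0.15 and 0.15 m and y of block in the frame of tray between -0.155 and 0.155 m); the arm keeps its last pose, push and grip.
It fails at once if the jar falls over (angle between jar's own z axis and vertical above 0.6 rad).
It fails at once if the drill, clamp or tape measure is disturbed (moved by more than 25 mm) (distance of any of drill, clamp, tape from where it was at the start of the episode above 0.025 m).
It also fails if it takes over 61 s, if anything falls off the work surface, if the arm or the gripper's body presses on something with over 40 N, if the wrist force passes 120 N, or if a joint passes its speed limit or range.

### The arm

A 6-joint arm with a two-finger parallel gripper is mounted at the origin on the work surface. World frame = base frame: x ahead of the robot, y to its left, z up, the work surface at z = 0. Lengths are in m, angles in rad, forces in N, time in s.
With the tool pointing down it reaches from about 0.225 to 0.725 m from the base axis. Payload 3.1 kg.
Tool frame: the origin (TCP) lies at the very end of the fingers, on their centre line; the grasp point (between the pads) lies 19 mm behind it; x points along the fingers, z is the direction in which the jaws open and shut, and the axes are right-handed (so a half turn about x gives the same grasp; the last joint's range is limited). The gripper opens to 85 mm and grips with 20 to 120 N. Pads are 22 mm wide; open, the fingers measure 114 mm over their backs; the gripper's body (76 mm by 85 mm) begins 54 mm behind the grasp point. The pads swing forward as they close: fully open they stand 13 mm farther back than shut.
Start: joints at [-1.343, 0.048, 0.099, 1.622, 0, 1.443], TCP at [0.183, -0.492, 0.231] pointing down, gripper open.
Joint ranges: [-2.91, 2.91], [-0.99, 1.94], [-1.21, 1.42], [-2.12, 2.29], [-1.49, 1.47], [-3.14, 3.14]. Speed limits (rad/s): [2.79, 2.79, 3.14, 3.14, 3.14, 3.14].

### API

Orientations are given as a unit quaternion [x, y, z, w].
In Python, from bench import arm, hand, planner, monitor, vision gives the robot as it stands. Calls block until the motion is done:
- arm.goto(position, orientation): joint-space move of the TCP to a pose.
- arm.servo_line(position, rot=None, velocity=0.15, max_force=None): straight line of the TCP; rot=None keeps the orientation; velocity is the mean speed in m/s. With max_force (N) it stops when the force on the tool has changed by that much, and returns True; else False.
- arm.set_joints(angles): joint-space move.
- hand.gripper_to(opening, squeeze=None): finger opening in m; squeeze is the grip in N (None keeps the last); returns when the fingers have stopped.
- arm.hold(seconds).
- planner.solve_ik(position, orientation): joint angles nearest the present ones, or None.
- monitor.sense(): the state.
- vision.camera(name): name is "scene" or "top" or "wrist"; returns (picture, depth): 384x512x3 uint8, red, green, blue; 384x512 float32, m along the optical axis (not along the pixel's ray), 0 where there is no reading.
- vision.camera_info(name): a dict with "fov_y" (degrees; the focal length in pixels is half the picture's height over the tangent of half this angle, whatever the lens; pixels are square), "cx", "cy" (the principal point, pixels), "xyz" and "attitude" of the camera in the world; the wrist camera has in their place "hand_eye" (4x4, takes a point from camera to tool coordinates, whose origin is the TCP and whose axes are the tool frame's). Camera axes: x right, y down, z forward; pixel columns grow to the right and rows downward; lengths in m; the calibration is good to about 2 mm. The wrist camera is an equidistant fisheye: a pixel r from the principal point sees the ray r / f radians off the axis. A picture is of the moment at which its call begins: read the wrist's pose just before it. camera_info takes no time and is no camera call.
A pose or a line that the arm cannot do raises arm.PlanningError and nothing moves.
- arm.close_job(): hands the job in, once; it reports no verdict.
The state is a dict: "time_s": time; "joint_positions": joint angles; "dq": joint speeds; "effort": joint torques, N m; "tcp_pos": TCP position; "orientation": TCP orientation; "ft_force": force on the tool from outside, world axes, zero at the start; "wrist_torque": the same for the moment, N m; "width": finger opening in m.
Only numpy, scipy, OpenCV 4.12 (cv2) and the standard library are available. Lean on these libraries where they do the work, as an engineer would, in place of code of your own. Each camera call takes 0.05 s, during which the arm holds its last target.

## Working session

There is one attempt and no reset: what is moved stays moved. The work goes in short steps, each a Python script; the robot and the scene stay as the last script left them, time stands still between calls to the robot, and variables do not carry over. Pictures are saved under pics/ and viewed, and the job is handed in when it is done.

```bash
ls; mkdir -p pics; cat > h.py <<'E'
import numpy as np, cv2
from scipy.spatial.transform import Rotation as R
from bench import arm, hand, planner, monitor, vision
def save(n,im): cv2.imwrite('pics/'+n,cv2.cvtColor(im,cv2.COLOR_RGB2BGR))
def info(name):
    i=vision.camera_info(name); f=192/np.tan(np.radians(i['fov_y'])/2); return i,f
def camR(i):
    a=np.array(i['attitude']); return R.from_quat(a).as_matrix() if a.size==4 else a.reshape(3,3)
def cloud(name,depth):
    i,f=info(name); v,u=np.mgrid[0:384,0:512]
    p=np.stack([(u-i['cx'])/f*depth,(v-i['cy'])/f*depth,depth],-1)
    return p@camR(i).T+np.array(i['xyz'])
def ray(name,u,v,z):
    i,f=info(name); d=camR(i)@np.array([(u-i['cx'])/f,(v-i['cy'])/f,1]); o=np.array(i['xyz'])
    return o+d*(z-o[2])/d[2]
E
python3 - <<'E'
from h import *
for n in ['scene','top','wrist']:
    print(n,vision.camera_info(n)); im,d=vision.camera(n); save(n+'0.png',im); np.save(n+'0_d.npy',d); np.save(n+'0_i.npy',im)
    print((d==0).mean())
print(monitor.sense())
E
```

```text
pics
scene {'fov_y': 49.306080102088636, 'cx': 257.04528163014606, 'cy': 188.9859041022872, 'xyz': array([1.17591229, 0.23309208, 1.36716632]), 'attitude': array([ 0.5593821 ,  0.79026894, -0.20580924, -0.14215916])}
0.0038706461588541665
top {'fov_y': 44.871659437409065, 'cx': 258.43092866463576, 'cy': 193.4221388498293, 'xyz': array([ 0.40949156, -0.03710744,  1.5864507 ]), 'attitude': array([ 0.71584307, -0.69748083,  0.02400902, -0.02264423])}
0.004221598307291667
wrist {'fov_y': 65.70646984690485, 'cx': 252.8875647960105, 'cy': 191.830008574076, 'hand_eye': array([[ 1.28868130e-03, -2.60715540e-01,  9.65414805e-01,
        -1.42195482e-01],
       [-6.04169285e-04, -9.65415634e-01, -2.60714958e-01,
         6.43064990e-02],
       [ 9.99998987e-01, -2.47295482e-04, -1.40162939e-03,
         2.92384599e-05],
       [ 0.00000000e+00,  0.00000000e+00,  0.00000000e+00,
         1.00000000e+00]])}
0.021387736002604168
{'time_s': 0.15, 'joint_positions': array([-1.34285445e+00,  4.85774799e-02,  9.79385421e-02,  1.62199674e+00,
       -6.54203417e-06,  1.44297071e+00]), 'dq': array([-1.20318719e-03, -2.90184964e-03,  4.82875255e-03, -8.66145528e-05,
       -9.37840541e-04, -1.55709788e-04]), 'effort': array([ 1.24035414e-03, -3.39258313e+01,  3.20424736e+01,  1.53701840e-02,
       -1.93892315e-04, -9.68886155e-06]), 'tcp_pos': array([ 0.18272691, -0.49166237,  0.23037808]), 'orientation': array([ 0.40407099,  0.58106731, -0.40320192,  0.58009967]), 'ft_force': array([-0.51610588,  0.22616292, -0.11985432]), 'wrist_torque': array([-0.01605254,  0.03536305,  0.01665407]), 'width': 0.0851368501697542}
```

View pics/top0.png

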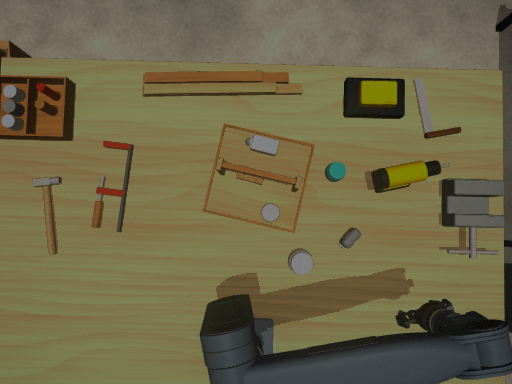

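View pics/scene0.png

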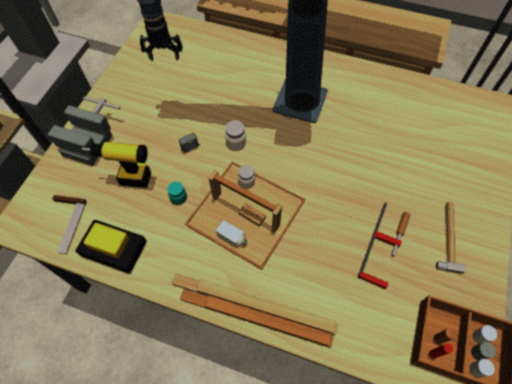

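Candidates in the top view: jar on tray (270,212, steel lid, small), larger steel-lid jar off the tray (301,262), and a turquoise one (336,171). I choose (270,212). The bottle is at (264,145) with its cap to the left. The white jars in the box (12,105) are not involved.

```bash
python3 - <<'E'
from h import *
im=np.load('top0_i.npy'); d=np.load('top0_d.npy'); P=cloud('top',d)
c=im[110:290,190:370]; 
save('crop_top.png',cv2.resize(c,None,fx=3.3,fy=3.3,interpolation=cv2.INTER_CUBIC))
for n,(u,v) in dict(jar=(270,212),big=(301,262),turq=(336,171),bottle=(264,145),cap=(250,142),hA=(222,167),hB=(296,184),hm=(259,175),block=(250,179),c1=(225,125),c2=(313,147),c3=(294,231),c4=(205,210),drill=(405,175),tape=(350,238),bench=(180,300)).items():
    print(n,P[v,u].round(4))
# tray corners via ray at z=.012
pts=np.array([ray('top',u,v,.012)[:2] for u,v in [(225,125),(313,147),(294,231),(205,210)]]); print(pts, np.linalg.norm(np.roll(pts,-1,0)-pts,axis=1))
im=np.load('scene0_i.npy');c=im[140:290,160:330]; 
save('crop_scene.png',cv2.resize(c,None,fx=3.5,fy=3.5,interpolation=cv2.INTER_CUBIC))
E
```

```text
jar [ 0.4497 -0.0776  0.0842]
big [ 0.2931 -0.1795  0.0985]
turq [ 0.5896 -0.2906  0.0735]
bottle [ 0.6718 -0.053   0.0587]
cap [ 0.6823 -0.0062  0.0493]
hA [0.5823 0.0757 0.1622]
hB [ 0.5359 -0.1535  0.1601]
hm [ 0.5607 -0.0389  0.1599]
block [ 0.56   -0.0092  0.032 ]
c1 [0.7463 0.0821 0.008 ]
c2 [ 0.6767 -0.2207  0.0157]
c3 [ 0.3896 -0.1623  0.01  ]
c4 [0.4526 0.1403 0.0134]
drill [ 0.5667 -0.473   0.211 ]
tape [ 0.3723 -0.3407  0.0663]
bench [0.1485 0.2153 0.0031]
[[ 0.74542494  0.08177514]
 [ 0.67734689 -0.22108103]
 [ 0.38960512 -0.16213144]
 [ 0.45264956  0.14050756]] [0.3104134  0.2937182  0.30913584 0.29860831]
```

View pics/crop_top.png

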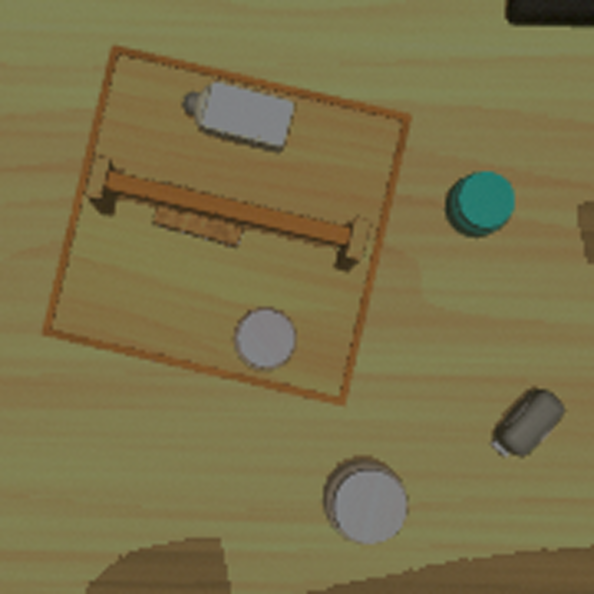

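View pics/crop_scene.png

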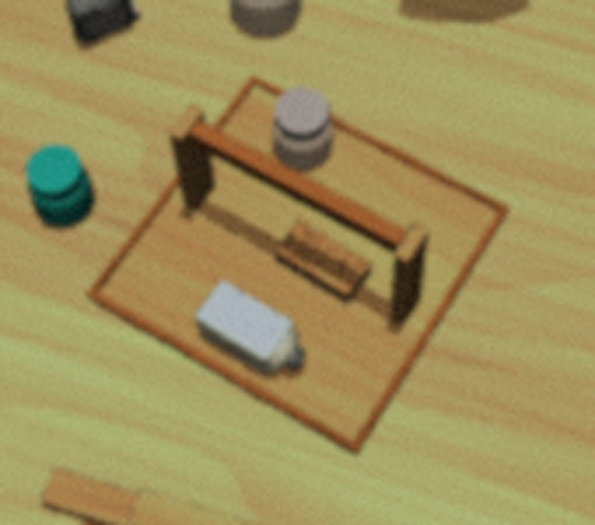

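The crops confirm the layout: the jar is on the tray in the near bay with the sanding block under the handle, and the bottle is in the far bay with its cap to image left. Next I measure the tray, bottle and jar precisely.

```bash
cat >> h.py <<'E'
def rect(p): 
    (c,s,a)=cv2.minAreaRect((p[:,:2]*1000).astype(np.float32)); return np.array(c)/1000,np.array(s)/1000,a
E
python3 - <<'E'
from h import *
for cam in ['top','scene']:
    im=np.load(cam+'0_i.npy'); P=cloud(cam,np.load(cam+'0_d.npy')); hsv=cv2.cvtColor(im,cv2.COLOR_RGB2HSV)
    X,Y,Z=P[...,0],P[...,1],P[...,2]
    inb=(X>.35)&(X<.8)&(Y>-.27)&(Y<.2)
    grey=(hsv[...,1]<70)
    # bottle
    m=inb&grey&(Z>.045)&(Z<.066)&(X>.6); n,l,st,ce=cv2.connectedComponentsWithStats(m.astype(np.uint8)); k=1+st[1:,4].argmax(); p=P[l==k]
    print(cam,'bottle',rect(p),len(p),np.median(p[:,2]))
    m=inb&grey&(Z>.075)&(Z<.095); p=P[m]; print('jar',rect(p),len(p),p.mean(0), np.median(p[:,2]))
    m=inb&(Z>.15)&(Z<.175); p=P[m]; print('handle',rect(p),len(p))
    m=(hsv[...,0]<16)&(hsv[...,1]>100)&inb&(Z<.03); p=P[m]; print('traylip',rect(p),len(p))
    m=inb&(Z>.024)&(Z<.042)&(abs(X-.56)<.06)&(abs(Y)<.1); p=P[m]; print('block',rect(p),len(p))
    # non-grey cap
# hough of lip by colour mask in top
E
```

```text
top bottle (array([ 0.67785706, -0.04470934]), array([0.10671632, 0.04990646]), 75.84292602539062) 408 0.057199896729548616
jar (array([ 0.44985632, -0.07777161]), array([0.05204614, 0.0519924 ]), 1.6209381818771362) 230 [ 0.44920083 -0.07825705  0.08316204] 0.08278814323029415
handle (array([ 0.56756842, -0.03757574]), array([0.26664639, 0.03995618]), 78.19583892822266) 602
traylip (array([ 0.56939838, -0.0376507 ]), array([0.31761209, 0.30849719]), 78.03974151611328) 351
block (array([0.58125464, 0.01466966]), array([0.14045122, 0.04608163]), 77.61290740966797) 180
scene bottle (array([ 0.67838135, -0.04647194]), array([0.09655303, 0.04970566]), 77.95104217529297) 374 0.05706185439827649
jar (array([ 0.45202588, -0.07293487]), array([0.05703465, 0.0504287 ]), 19.886249542236328) 172 [ 0.45269708 -0.07228116  0.08257852] 0.08266519094529223
handle (array([ 0.56872876, -0.03216302]), array([0.26583908, 0.04262305]), 78.56979370117188) 539
traylip (array([ 0.56970929, -0.0334214 ]), array([0.32020306, 0.30928922]), 78.17700958251953) 678
block (array([0.58451276, 0.02379436]), array([0.15050143, 0.04568735]), 76.15731048583984) 317
```

```bash
cat >> h.py <<'E'
PHI=np.radians(77.0)
A=np.array([np.cos(PHI),np.sin(PHI),0]); E_=np.array([np.sin(PHI),-np.cos(PHI),0]); ZZ=np.array([0,0,1.])
def pose(g,th,s):   # grasp point, tilt, sign -> tcp,quat
    x=-ZZ*np.cos(th)+A*np.sin(th); z=s*E_; y=np.cross(z,x)
    return np.array(g)+.019*x, R.from_matrix(np.stack([x,y,z],1)).as_quat()
G=np.array([.6805,-.0366,.040])
E
python3 - <<'E'
from h import *
for s in (1,-1):
  for dz,t in [(.14,-45),(.0,-45),(.0,-30),(.12,-45),(.12,-20),(.12,0),(.12,20),(.12,45),(.028,45),(.028,60),(.12,60)]:
    p,q=pose(G+[0,0,dz],np.radians(t),s); j=planner.solve_ik(p,q); M=R.from_quat(q).as_matrix()
    print(s,dz,t,None if j is None else np.round(j,2),'camera up' ,M[2,1].round(2))
print(monitor.sense()['time_s'])
E
```

```text
1 0.14 -45 [ 0.14  0.8   0.75  1.87 -0.72  2.06] camera up -0.71
1 0.0 -45 [ 0.14  0.85  0.56  1.62 -0.72  2.06] camera up -0.71
1 0.0 -30 [ 0.06  0.69  0.41  1.46 -0.5   1.9 ] camera up -0.5
1 0.12 -45 [ 0.14  0.8   0.72  1.83 -0.72  2.06] camera up -0.71
1 0.12 -20 [-0.01  0.56  0.52  1.6  -0.34  1.8 ] camera up -0.34
1 0.12 0 [-0.15  0.46  0.42  1.52  0.    1.65] camera up 0.0
1 0.12 20 [-0.3   0.45  0.36  1.51  0.35  1.49] camera up 0.34
1 0.12 45 [-0.46  0.55  0.35  1.6   0.76  1.24] camera up 0.71
1 0.028 45 [-0.46  0.6   0.25  1.44  0.76  1.24] camera up 0.71
1 0.028 60 [-0.53  0.76  0.33  1.62  0.97  1.01] camera up 0.87
1 0.12 60 [-0.53  0.68  0.4   1.77  0.97  1.01] camera up 0.87
-1 0.14 -45 [ 0.14  0.8   0.75  1.87 -0.72 -1.08] camera up 0.71
-1 0.0 -45 [ 0.14  0.85  0.56  1.62 -0.72 -1.08] camera up 0.71
-1 0.0 -30 [ 0.06  0.69  0.41  1.46 -0.5  -1.25] camera up 0.5
-1 0.12 -45 [ 0.14  0.8   0.72  1.83 -0.72 -1.08] camera up 0.71
-1 0.12 -20 [-0.01  0.56  0.52  1.6  -0.34 -1.34] camera up 0.34
-1 0.12 0 [-0.15  0.46  0.42  1.52  0.   -1.5 ] camera up 0.0
-1 0.12 20 [-0.3   0.45  0.36  1.51  0.35 -1.65] camera up -0.34
-1 0.12 45 [-0.46  0.55  0.35  1.6   0.76 -1.9 ] camera up -0.71
-1 0.028 45 [-0.46  0.6   0.25  1.44  0.76 -1.9 ] camera up -0.71
-1 0.028 60 [-0.53  0.76  0.33  1.62  0.97 -2.13] camera up -0.87
-1 0.12 60 [-0.53  0.68  0.4   1.77  0.97 -2.13] camera up -0.87
0.15
```

```bash
python3 - <<'E'
from h import *
s=monitor.sense(); p0=s['tcp_pos']; q0=s['orientation']
arm.goto(p0+[0.0,.05,.19],q0)
p,q=pose(G+[0,0,.24],0,1); p=p+[-.12,0,.12]
arm.goto(p,q)
hand.gripper_to(.075,40)
print(monitor.sense()['time_s'],monitor.sense()['tcp_pos'],monitor.sense()['width'])
p,q=pose(G+[0,0,.16],np.radians(-45),1); arm.goto(p,q)
s=monitor.sense();print(s['time_s'],s['tcp_pos'])
for n in ['scene','wrist','top']:
    im,d=vision.camera(n); save(n+'1.png',im); np.save(n+'1_d.npy',d); np.save(n+'1_i.npy',im)
E
```

```text
3.2167 [ 0.56043221 -0.03733026  0.38113685] 0.07515700604976551
4.1417 [ 0.67767117 -0.05025799  0.18829383]
```

View pics/wrist1.png

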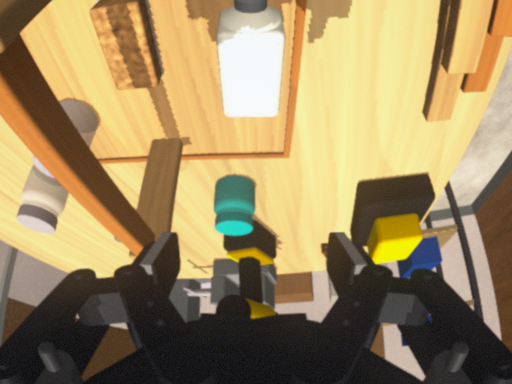

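View pics/scene1.png

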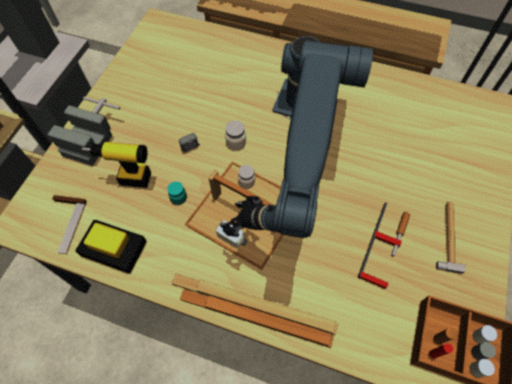

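The wrist view shows the bottle (columns 219–283) centred on the jaw plane (column 253) and axis-aligned. I check its base edge with a ray (pixel 251,116, top face z≈0.058).

```bash
cat >> h.py <<'E'
def wray(u,v,s,z):
    i,f=info('wrist'); a,b=u-i['cx'],v-i['cy']; r=np.hypot(a,b); t=r/f
    d=np.array([a/r*np.sin(t),b/r*np.sin(t),np.cos(t)]); H=np.array(i['hand_eye']); M=R.from_quat(s['orientation']).as_matrix()
    o=M@H[:3,3]+s['tcp_pos']; d=M@H[:3,:3]@d
    return o+d*(z-o[2])/d[2]
E
python3 - <<'E'
from h import *
s=monitor.sense()
for u,v in [(224,116),(279,116),(251,116),(219,45),(284,45),(251,38)]:
    p=wray(u,v,s,.058); print(u,v,p.round(4),'along A',((p-G)@A).round(4),'lat',((p-G)@E_).round(4))
E
```

```text
224 116 [ 0.643  -0.0866  0.058 ] along A -0.0571 lat -0.0253
279 116 [ 0.6905 -0.098   0.058 ] along A -0.0576 lat 0.0235
251 116 [ 0.6662 -0.0925  0.058 ] along A -0.0576 lat -0.0013
219 45 [ 0.6614 -0.0147  0.058 ] along A 0.017 lat -0.0236
284 45 [ 0.7064 -0.0255  0.058 ] along A 0.0166 lat 0.0227
251 38 [ 0.6848 -0.0147  0.058 ] along A 0.0223 lat -0.0007
```

```bash
python3 - <<'E'
from h import *
p,q=pose(G,np.radians(-45),1)
print(arm.servo_line(p,q,velocity=.1,max_force=12))
hand.gripper_to(.03,60); s=monitor.sense(); print(s['time_s'],s['width'],s['ft_force'],s['tcp_pos'],p)
p,q=pose(G+[0,0,.03],np.radians(-45),1); arm.servo_line(p,q,velocity=.08)
s=monitor.sense(); print(s['time_s'],s['width'],s['ft_force'])
im,d=vision.camera('wrist'); save('wrist2.png',im)
im,d=vision.camera('scene'); save('scene2.png',cv2.resize(im[140:290,160:330],None,fx=3.5,fy=3.5))
E
```

```text
False
6.3833 0.04927443723408738 [0.97104049 0.57955583 2.70241729] [ 0.6779228  -0.04939187  0.0273493 ] [ 0.67747778 -0.04969069  0.02656497]
6.9083 0.04947570356933517 [ 0.3204055   0.20260194 -1.62551731]
```

View pics/wrist2.png

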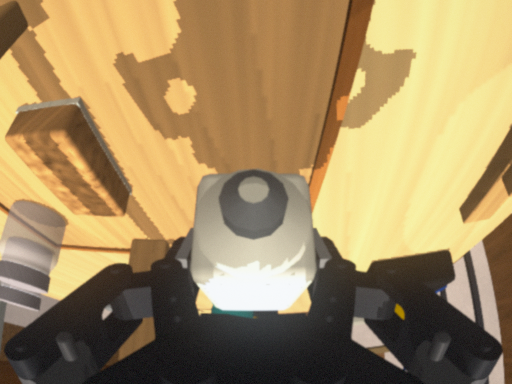

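View pics/scene2.png

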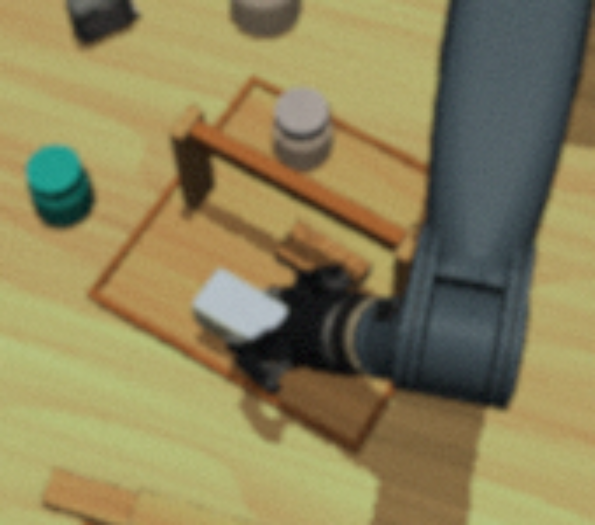

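The bottle is held (width 49.5 mm), clear of the tray. Now I raise it and rotate.

```bash
python3 - <<'E'
from h import *
p,q=pose(G+[0,0,.12],np.radians(-45),1); arm.servo_line(p,q,velocity=.15)
for t in (-22,0,22,45):
    p,q=pose(G+[0,0,.12],np.radians(t),1); arm.servo_line(p,q,velocity=.04)
    s=monitor.sense(); print(t,s['time_s'],s['width'],s['ft_force'],np.linalg.norm(s['tcp_pos']-p))
p,q=pose([*G[:2],.085],np.radians(45),1); arm.servo_line(p,q,velocity=.12)
s=monitor.sense(); print(s['time_s'],s['tcp_pos']-p, (R.from_quat(q).inv()*R.from_quat(s['orientation'])).magnitude())
for n in ['wrist','scene','top']:
    im,d=vision.camera(n); save(n+'3.png',im if n=='wrist' else cv2.resize(im[140:290,160:330] if n=='scene' else im[110:290,190:370],None,fx=3.3,fy=3.3)); np.save(n+'3_d.npy',d); np.save(n+'3_i.npy',im)
E
```

```text
-22 8.3083 0.04944639359731615 [ 0.39504235  0.0726379  -0.98839317] 0.0018368256651095864
0 8.8417 0.04953997580637625 [ 0.48987274 -0.48278293 -0.63808049] 0.0025996989977829987
22 9.375 0.04959117657599857 [ 1.02029836  0.95481097 -2.3122804 ] 0.0019679529116246068
45 9.925 0.049521313271506204 [-0.40341088 -0.30870512 -0.05464716] 0.0014192419377668665
10.7 [0.00059419 0.00019294 0.00116096] 0.0017987045910248221
```

View pics/wrist3.png

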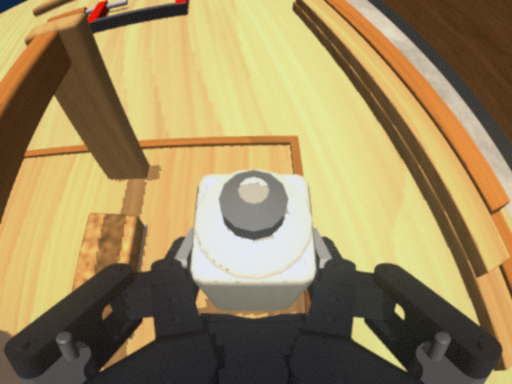

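View pics/scene3.png

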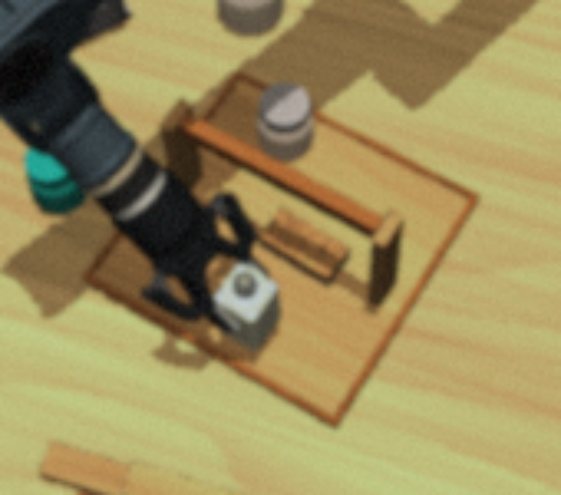

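View pics/top3.png

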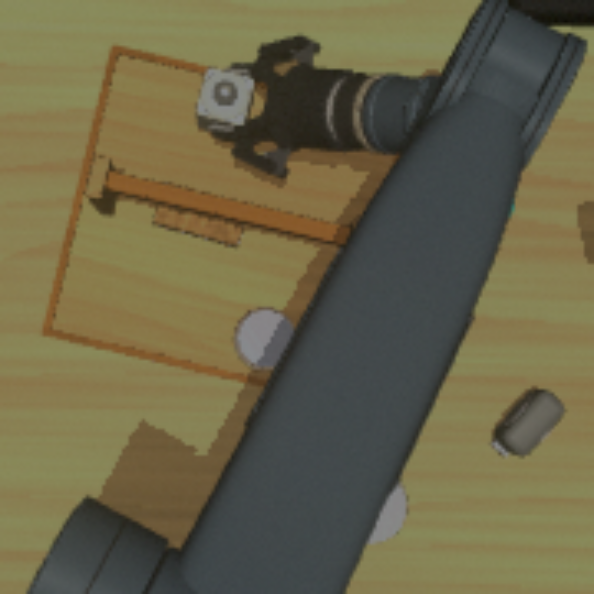

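The cap pixel (254,203) in the wrist view is unchanged from before the rotation, so the bottle hasn't slipped. I lower and release it.

```bash
python3 - <<'E'
from h import *
s=monitor.sense(); f0=s['ft_force'];
p,q=pose([*G[:2],.060],np.radians(45),1)
print(arm.servo_line(p,q,velocity=.02,max_force=4))
s=monitor.sense(); print(s['time_s'],s['ft_force']-f0,'grasp z',s['tcp_pos'][2]+.019*np.cos(np.pi/4),s['width'])
hand.gripper_to(.08); arm.hold(.3)
s=monitor.sense(); print(s['time_s'],s['width'],s['ft_force']-f0)
for n in ['wrist','scene']:
    im,d=vision.camera(n); save(n+'4.png',im if n=='wrist' else cv2.resize(im[140:290,160:330] if n=='scene' else im[110:290,190:370],None,fx=3.3,fy=3.3)); np.save(n+'4_d.npy',d); np.save(n+'4_i.npy',im)
E
```

```text
True
11.6583 [-0.32470159 -1.45778999  6.73843607] grasp z 0.06906244763114283 0.048935708733055305
12.3667 0.08006565593477709 [ 0.75153518 -0.30736741  2.1870891 ]
```

View pics/wrist4.png

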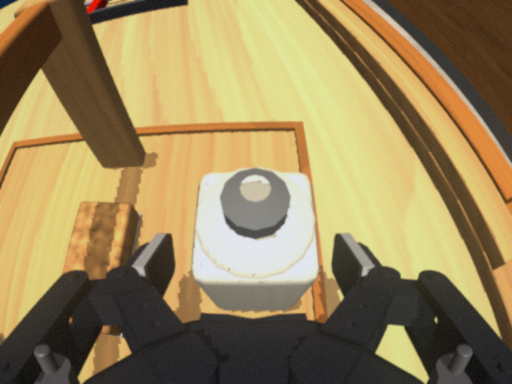

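View pics/scene4.png

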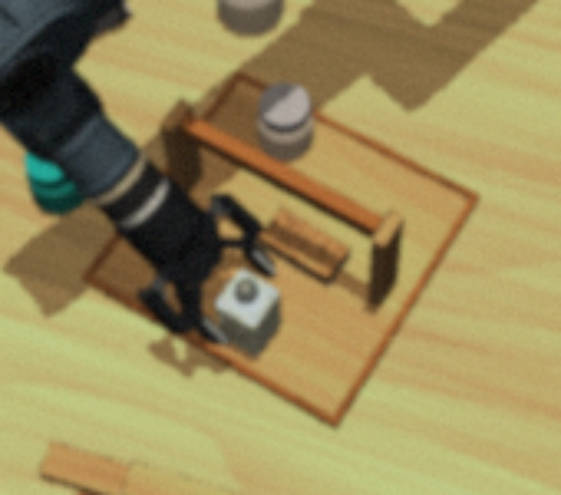

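The bottle stands clear of both pads, with the fingers visible to either side of it. I retreat along the tool axis and look.

```bash
python3 - <<'E'
from h import *
s=monitor.sense(); x=R.from_quat(s['orientation']).as_matrix()[:,0]
print(arm.servo_line(s['tcp_pos']-x*.17,velocity=.12,max_force=8))
s=monitor.sense(); arm.servo_line(s['tcp_pos']+[0,0,.15],velocity=.25)
q=pose(G,0,1)[1]; arm.goto([.45,-.12,.42],q)
print(monitor.sense()['time_s'])
arm.hold(.2)
for n in ['top','scene']:
    im,d=vision.camera(n); P=cloud(n,d); save(n+'5.png',cv2.resize(im[140:290,160:330] if n=='scene' else im[110:290,190:370],None,fx=3.3,fy=3.3)); np.save(n+'5_d.npy',d); np.save(n+'5_i.npy',im)
    X,Y,Z=P[...,0],P[...,1],P[...,2]
    m=(X>.4)&(X<.75)&(Y>-.25)&(Y<.2)&(Z>.115)&(Z<.128); print(n,'cap',P[m].mean(0),m.sum())
    m=(X>.62)&(X<.78)&(Y>-.15)&(Y<.1)&(Z>.085)&(Z<.112); print(n,'shoulder',rect(P[m]),np.median(P[m][:,2]))
    m=(X>.5)&(X<.63)&(Y>-.25)&(Y<.15)&(Z>.15)&(Z<.175); print('handle',rect(P[m]),m.sum(),np.median(P[m][:,2]))
E
```

```text
False
15.7
top cap [ 0.66359508 -0.01254283  0.11906857] 30
top shoulder (array([ 0.68077069, -0.03198985]), array([0.04993584, 0.04948927]), 77.19001770019531) 0.09822402338005398
handle (array([ 0.56770264, -0.01945044]), array([0.23135664, 0.03918621]), 76.1949691772461) 494 0.16150170262995633
scene cap [ 0.63277216 -0.01224051  0.11959624] 46
scene shoulder (array([ 0.68255829, -0.02656961]), array([0.05035051, 0.0501143 ]), 76.52243041992188) 0.09842593466202776
handle (array([ 0.56873254, -0.03253188]), array([0.26613202, 0.04228991]), 78.32198333740234) 547 0.1610433186237279
```

View pics/top5.png

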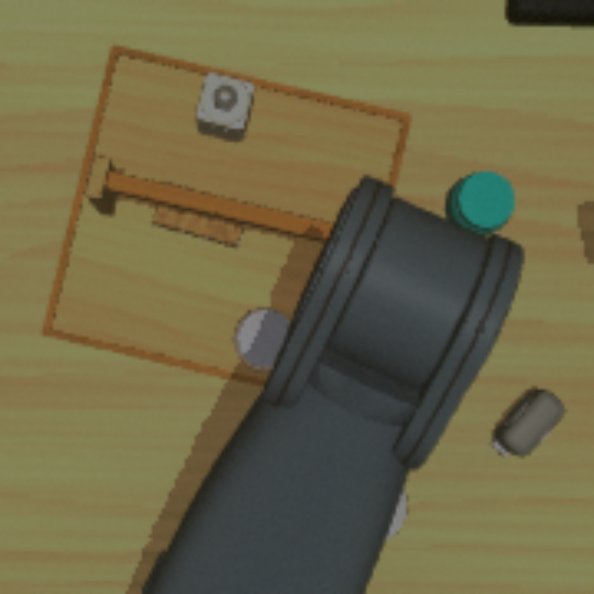

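View pics/scene5.png

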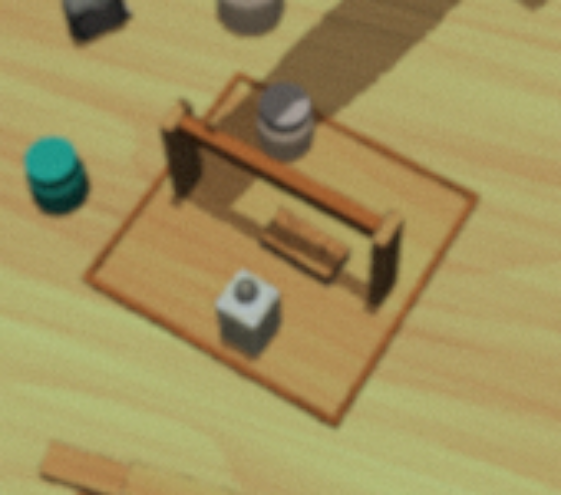

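The bottle is upright (shoulder z≈0.098, square 50×50 at (0.681,−0.030)) and tray and jar are unmoved. Next I grip the handle near the load's centre of mass, about 6 mm to −y.

```bash
python3 - <<'E'
import h
from h import *
h.PHI=np.radians(78.1); h.A=np.array([np.cos(h.PHI),np.sin(h.PHI),0]); h.E_=np.array([np.sin(h.PHI),-np.cos(h.PHI),0])
C=np.array([.5675,-.0425,.149])
p,q=pose(C+[0,0,.10],0,1); arm.goto(p,q)
hand.gripper_to(.07)
s=monitor.sense(); im,d=vision.camera('wrist'); save('wrist6.png',im); print(s['time_s'])
i,f=info('wrist')
for lat in(-.009,.009):
  pass
np.save('C.npy',C)
E
```

```text
17.2083
```

View pics/wrist6.png

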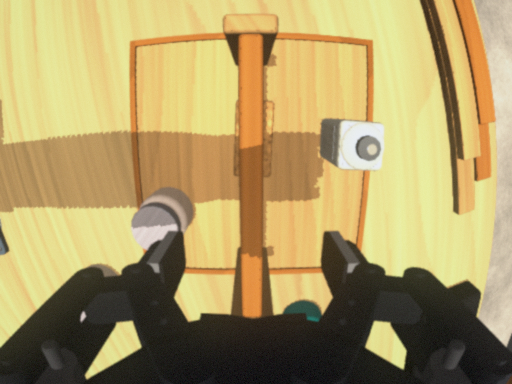

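The bar is at column 251 (jaw plane 253), vertical and between the fingers, so it is aligned. Descend and grip.

```bash
python3 - <<'E'
import h
from h import *
h.PHI=np.radians(78.1); h.A=np.array([np.cos(h.PHI),np.sin(h.PHI),0]); h.E_=np.array([np.sin(h.PHI),-np.cos(h.PHI),0])
C=np.load('C.npy')
p,q=pose(C,0,1); print(arm.servo_line(p,q,velocity=.08,max_force=10))
hand.gripper_to(.005,110)
s=monitor.sense(); print(s['time_s'],s['width'],s['tcp_pos']-p,s['ft_force'])
p2,_=pose(C+[0,0,.02],0,1); arm.servo_line(p2,q,velocity=.03); arm.hold(.3)
s=monitor.sense(); print(s['time_s'],s['width'],s['ft_force'],s['wrist_torque'])
im,d=vision.camera('scene'); save('scene7.png',cv2.resize(im[140:290,160:330],None,fx=3.3,fy=3.3))
im,d=vision.camera('wrist'); save('wrist7.png',im)
E
```

```text
False
19.1917 0.016542689422192832 [-2.89131614e-04  9.77231124e-05  5.03575605e-04] [-2.95433554  0.99912012  3.34964658]
20.3083 0.01669520031210702 [ 0.05183085 -0.81665879 -8.80678707] [ 0.03167329 -0.04906813  0.02678838]
```

View pics/scene7.png

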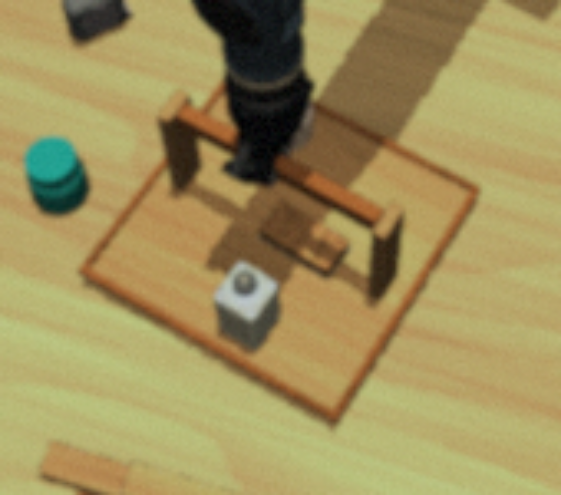

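View pics/wrist7.png

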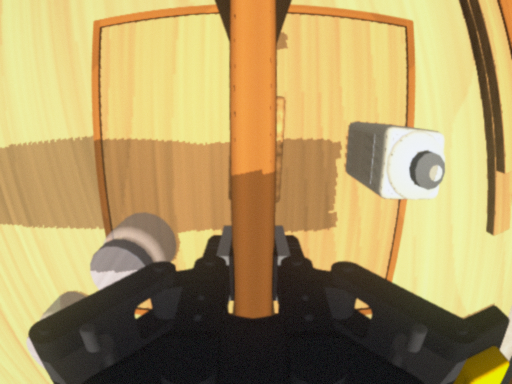

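Full weight is on the wrist (≈8.8 N), torque is near zero, and everything is standing. I lift to 10 cm.

```bash
python3 - <<'E'
import h
from h import *
C=np.load('C.npy')
s=monitor.sense(); p=s['tcp_pos'].copy(); p[2]=C[2]-.019+.104
h.PHI=np.radians(78.1); h.A=np.array([np.cos(h.PHI),np.sin(h.PHI),0]); h.E_=np.array([np.sin(h.PHI),-np.cos(h.PHI),0])
p,q=pose(C+[0,0,.104],0,1)
arm.servo_line(p,q,velocity=.04); arm.hold(1.0)
s=monitor.sense(); print(s['time_s'],s['width'],s['tcp_pos']-p,s['ft_force'],s['wrist_torque'],abs(s['dq']).max())
for n in ['scene','top','wrist']:
    im,d=vision.camera(n); save(n+'8.png',im if n=='wrist' else cv2.resize(im[140:290,160:330] if n=='scene' else im[110:290,190:370],None,fx=3.3,fy=3.3))
    if n=='wrist': continue
    P=cloud(n,d); X,Y,Z=P[...,0],P[...,1],P[...,2]
    m=(X>.37)&(X<.78)&(Y>-.25)&(Y<.2)&(Z>.09)&(Z<.125); p_=P[m]; c,*_=np.linalg.lstsq(np.c_[p_[:,:2],np.ones(len(p_))],p_[:,2],rcond=None); print(n,'floor slope',c[:2],np.median(p_[:,2]),len(p_))
    m=(X>.62)&(X<.78)&(Y>-.15)&(Y<.1)&(Z>.185)&(Z<.212); print('shoulder',rect(P[m]),np.median(P[m][:,2]))
E
```

```text
23.6583 0.016653450630633927 [ 8.54291836e-06 -8.38869561e-06  1.29030925e-05] [ 0.54780072  1.23935929 -8.44896928] [ 0.01352912 -0.05790973 -0.00622222] 0.003242994902699133
scene floor slope [0.00216152 0.00113659] 0.11174592056295529 5540
shoulder (array([ 0.68293988, -0.02728615]), array([0.04981645, 0.05053808]), 75.49193572998047) 0.20153702222690806
top floor slope [ 0.00053152 -0.00075721] 0.11201220273919321 4724
shoulder (array([0., 0.]), array([0., 0.]), 0.0) nan
  return _methods._mean(a, axis=axis, dtype=dtype,
  ret = ret.dtype.type(ret / rcount)
```

View pics/scene8.png

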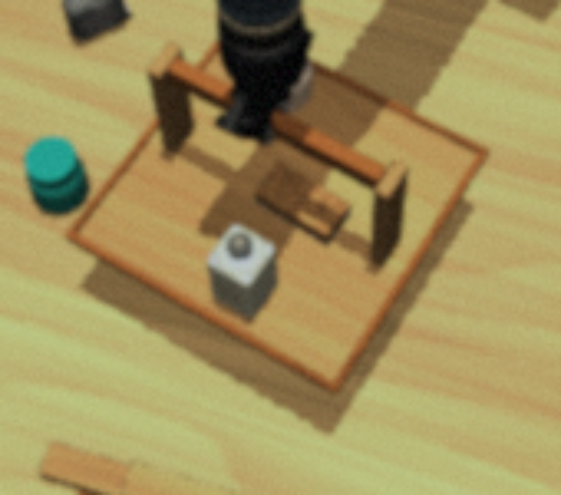

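View pics/wrist8.png

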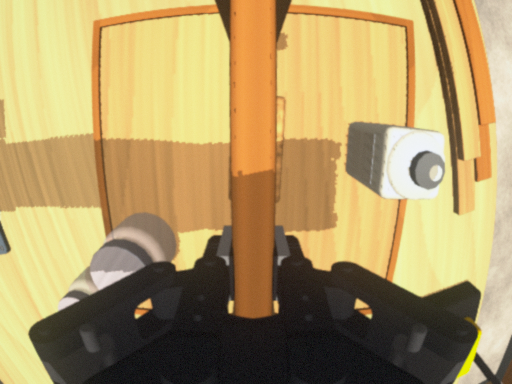

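The tray hangs level (floor at z≈0.112, slope about 0.002). The bottle, jar and block are in place, and the wrist view is the same as before the lift.

```bash
python3 -c "
from bench import arm
arm.close_job()"
```

```text
the job is handed in; nothing more can be done
```

The job is handed in with the tray held about 104 mm above the bench. I gripped the bottle across its sides, rotated it upright in the air, set it on the tray and let go. Then I took the handle near the load's centre and lifted. The last picture was at 23.7 s of the 61 s allowed.

**Tray:** the final checks put the tray floor at z ≈ 0.112 m with a slope of about 0.002. The handle was still gripped at 16.7 mm with 110 N set. The arm was steady and the wrist torque was about zero.

**Bottle and jar:** both stood upright in the last pictures. The bottle's shoulder top was at about 0.2 m, as expected.

**Block:** it was still on the tray, under the handle.

**Checks that did not work or were not made:**
- In the final top view the arm blocked the bottle, so that measurement came back empty. The bottle was confirmed by the scene and wrist views only.
- The jar's final position was judged by eye, from the wrist view.
- I did not re-measure the drill, clamp or tape measure, but no move touched anything there.

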